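# Brake the idling lapping plate by touch and lock it

## Task

The stepped steel plate of the small lapping machine is still being carried round by its idling drive, too fast for the lock pin that stands in its guide to catch. Slow the plate with a light touch of a fingertip on the flat dark lap on top of it until the slot in its flange stops under the guide and the pin drops and catches in it, then push the pin fully home so that the plate stays locked, and let go. Never bear down hard on the plate, do not push on the pin before it has caught, and leave the other things on the bench where they are.

Things in the scene. Friction and masses are not known exactly. Their poses are not given: they have to be found in the camera images.
- lapper: The fixed lapping machine: grey box, 226 (x) by 206 mm (y), top at 46 mm, a round stepped steel plate on it. Origin on the bench below the plate's axis, z up. A dark guide bracket stands on its +x side: post at x = 101 to 121 mm, and an arm 40 mm wide in y reaching in over the plate's flange to x = 53 mm, 74 to 100 mm high. The rest of the plate is open from above.
- plate_mount: Springy mount that carries the turning plate; touching the plate counts as touching it. The plate: a flange 180 mm across and 10 mm thick (top 70 mm above the bench) with the dark lap on it, a flat disc 102 mm across, top face 76 mm above the bench. Pressed, all sinks level on a spring, 1 mm per 10 N, to a stop at 2 mm; over 15 N harms the bearing. Origin on the axis at 53 mm, z up.
- plate_centre (a point): Centre of the dark lap's flat top face, 76 mm above the bench; sinks with the plate. Its x axis turns with the plate and points to the slot. The lap's face is the place to touch, best 35 to 40 mm from the axis.
- plate_slot (a point): Centre of the slot through the plate's flange, at the flange's top (70 mm above the bench), 67 mm from the axis: 20 mm long radially, 13.6 mm wide along the turn. It turns with the plate.
- lap_plate (a joint): Angle turned by the plate, rad, counter-clockwise from above; keeps counting up; at multiples of 2 pi the slot is under the guide. Drive: about 0.15 N m through a viscous clutch: untouched 8 to 11 rad/s, the harder it is rubbed the slower (5 to 9 N on the lap 38 mm from the axis stalls it); eased off, it moves on. At speed the pin jumps the slot; it catches below about 1.5 rad/s.
- lock_pin: Loose lock pin upright in the guide: polished shank 12 mm across, 50 mm long; black round knob on top, 24 mm across, 14 mm high. Origin at the centre of its foot, z up along it. At first the foot rides on the flange, 70 mm above the bench (knob top 134 mm); caught in the slot, foot at 53 to 68 mm; home, knob on the guide: foot at 50 mm, knob top 114 mm.
- pin_top (a point): Centre of the top of the pin's knob, the place to push it home; 64 mm above the pin's foot.
- guide_mouth (a point): Centre of the top of the fixed guide hole (13.2 mm wide, 26 mm deep), 100 mm above the bench, 67 mm from the plate's axis on the machine's +x side. Below it, under the plate, a stiff brass plunger stands up from the box, top 57 mm high: it yields to some 5 N, stays where pushed, and the pin must push it down 7 mm to get home, 8 to 20 N in all.
- paste_jar: Bystander: small white jar with steel lid, 47 x 47 x 37 mm, in front of the machine. Origin at its underside.
- oilstone_0: Bystander: brown stone stick, 100 x 13 x 13 mm, in front of the machine. Origin at its underside.
- hex_key: Bystander: hexagon key, 83 x 27 x 5 mm, in front of the machine. Origin at its underside.
- insert_s1: Bystander: dark steel block with toothed top, 44 x 30 x 47 mm, behind the machine. Origin at its underside.
- marker: Bystander: marker pen, 123 x 15 x 15 mm, behind the machine. Origin at its underside.
Not all that is in view belongs to the job. What is shaped like the lock_pin but green or yellow is not meant.

How it is judged:
By the outcome, as a careful person would: the job done as asked, in the order asked, and still so for the second after the job is handed in, with the robot touching nothing.
It also fails if it takes over 64 s, if anything falls off the work surface, if the arm or the gripper's body presses on something with over 40 N, if the wrist force passes 120 N, or if a joint passes its speed limit or range.

## Robot

A 6-joint arm with a two-finger parallel gripper is mounted at the origin on a cart in front of the work surface, level with it; the furniture and walls round the work are solid. World frame = base frame: x ahead of the robot, y to its left, z up, the work surface at z = 0. Lengths are in mm, angles in rad, forces in N, time in s.
With the tool pointing down it reaches from about 325 to 1000 mm from the base axis. Payload 5.1 kg.
Tool frame: the origin (TCP) lies at the very end of the fingers, on their centre line; the grasp point (between the pads) lies 19 mm behind it (manip.grip_depth is the distance from the TCP to the grasp point, in mm); z points along the fingers, y is the line along which they close (so a half turn about z gives the same grasp; the last joint's range is limited). The gripper opens to 85 mm and grips with 20 to 120 N. Pads are 22 mm wide; open, the fingers measure 114 mm over their backs; the gripper's body (76 mm by 85 mm) begins 54 mm behind the grasp point. The pads swing forward as they close: fully open they stand 13 mm farther back than shut.
Start: joints at [1.065, 0.124, 1.65, -0, 1.367, -0.083], TCP at [266.724, 592.742, 231.322] pointing down, gripper open.
Joint ranges: [-2.61, 2.61], [-1.02, 2.33], [0.03, 2.71], [-1.35, 4.49], [0.32, 2.68], [-2.91, 2.91]. Speed limits (rad/s): [2.57, 2.57, 3.14, 3.14, 3.14, 3.14].

## Interface

Orientations are given as a rotation vector (axis times angle).
In Python, from station import manip, read_camera gives the robot as it stands.
- The arm moves only by the tool arm_command, never from a script. Its argument "plan" is a list of rows, each an object with "xyz": the shift along the tool's x, y, z in mm, a list of three; "dr": the turn, a rotation vector about the tool's x, y, z in degrees, a list of three; "hand": the opening in per cent of the stroke, from 0 (shut) to 100 (fully open). In form: [{"xyz": [x, y, z], "dr": [wx, wy, wz], "hand": hand}, ...]. A call has exactly 5 rows; each row shifts and turns the commanded pose from where the row before left it, along the tool's axes as they then stand; what a row does not reach is not made up. A row lasts 1/10 s, in which the tool goes at most 50 mm and 8.59 degrees, less where a joint would pass 70% of its speed; a pose out of reach is approached as far as the arm can. A call with a gripper value outside its range is refused whole. The fingers move at their own pace and stop on an object; "force" is the grip in N (left out, the last holds). Time passes only in rows, so rows that do not move let the fingers close, or fill a call up. It gives the time, the measured TCP pose, the force, the opening and the grip force at its end, in the units of the state.
- manip.get_obs(): the state, without advancing time (a new reading comes with each control period).
- read_camera(name): name is "side" or "top" or "wrist"; returns a dict with "color" (384x512x3 uint8, red, green, blue), "range_z" (384x512 float32, mm along the optical axis (not along the pixel's ray), 0 where there is no reading), "fov_y" (degrees; the focal length in pixels is half the picture's height over the tangent of half this angle, whatever the lens; pixels are square), "cx", "cy" (the principal point, pixels), "k1" (the pictures are not rectified: a ray, as slopes to the right and down, at radius r is drawn at 1 + k1 r^2 times it, then the intrinsics apply), "position" and "rotation" of the camera in the world. Camera axes: x right, y up, looking along -z (the intrinsics and any distortion apply to the point x, -y, -z); pixel columns grow to the right and rows downward; lengths in mm; the calibration is good to about 2 mm. A picture is of the moment at which its call begins.
- manip.sign_off(): hands the job in; it is judged then, once.
The state is a dict: "t": time; "qpos": joint angles; "joint_velocities": joint speeds; "tau": joint torques, N m; "tcp_pos": TCP position; "tcp_rot": TCP orientation; "ft_force": force on the tool from outside, world axes, zero at the start; "moment": the same for the moment, N m; "gripper_width": finger opening in mm; "grip_force": force on a finger pad.
Only numpy, scipy, OpenCV 4.12 (cv2) and the standard library are available. Lean on these libraries where they do the work, as an engineer would, in place of code of your own. Each camera call takes 0.05 s, during which the arm holds its last target. There are 200 camera calls.

## Working session

There is one attempt and no reset: what is moved stays moved. The work goes in short steps, Python scripts to look and compute and a tool call to move; the robot and the scene stay as the last step left them, time stands still between calls to the robot, and variables do not carry over. Pictures are saved under pics/ and viewed, at most 10 in all, crops included, and the job is handed in when it is done.

Besides the shell and the picture viewer there is one more tool, called after "Emit:" as name(argument=value, ...), one argument or row to a line, values as JSON. arm_command: Moves the arm, as the interface text tells. Its arguments: {"type":"object","properties":{"plan":{"type":"array","items":{"type":"object","properties":{"xyz":{"type":"array","items":{"type":"number"}},"dr":{"type":"array","items":{"type":"number"}},"hand":{"type":"number"}}}},"force":{"type":"number"}},"required":["plan"]}

```bash
mkdir -p pics; ls
cat > h.py <<'E'
import numpy as np, cv2
from station import manip, read_camera
def ray(c,u,v):
    h=c["color"].shape[0]; f=h/2/np.tan(np.radians(c["fov_y"])/2)
    xd,yd=(u-c["cx"])/f,(v-c["cy"])/f
    x,y=xd,yd
    for _ in range(20):
        s=1+c["k1"]*(x*x+y*y); x,y=xd/s,yd/s
    return np.array([x,-y,-1.0])
def R(c):
    r=np.array(c["rotation"],float)
    return r if r.shape==(3,3) else cv2.Rodrigues(r.reshape(3,1))[0]
def onplane(c,u,v,z):
    d=R(c)@ray(c,u,v); p=np.array(c["position"],float)
    return p+d*(z-p[2])/d[2]
def depthpt(c,u,v):
    return np.array(c["position"])+R(c)@ray(c,u,v)*c["range_z"][int(v),int(u)]
E
python3 - <<'E'
from h import *
o=manip.get_obs(); print(o)
ims=[]
for n in("top","side"):
    c=read_camera(n); print(n,c["position"],c["rotation"],c["fov_y"],c["k1"])
    np.save(n+".npy",c,allow_pickle=True)
    cv2.imwrite(f"pics/{n}0.png",c["color"][...,::-1])
E
```

```text
pics
{'t': 0.0, 'qpos': array([ 1.06536650e+00,  1.24509785e-01,  1.65167096e+00, -1.55602753e-05,
        1.36748428e+00, -8.25601558e-02]), 'joint_velocities': array([ 5.53842116e-04,  8.64677534e-04, -2.03184376e-03, -1.28048654e-03,
       -6.17072675e-05,  2.44922836e-04]), 'tau': array([ 4.27496898e-04, -4.23626661e+01, -3.65446258e+01, -9.05278353e-05,
        7.29681473e-03, -6.75001228e-07]), 'tcp_pos': array([266.45887214, 592.21004596, 230.05177775]), 'tcp_rot': array([-0.65917591, -3.07105853,  0.00312196]), 'ft_force': array([-0.05460152, -0.79404077,  0.22036195]), 'moment': array([ 0.04019264,  0.00669953, -0.01643402]), 'grip_force': 0.0, 'gripper_width': 85.83302575430173}
top [ 352.62011052 -318.19359274  924.01310653] [ 0.17104518 -0.16101445 -1.5259502 ] 49.052465707759964 -0.04060449700389997
side [  320.87958829 -1019.90993676   664.31903595] [ 0.92245623 -0.10808877 -0.25286908] 46.145913386768655 -0.01650158584676817
```

View pics/top0.png

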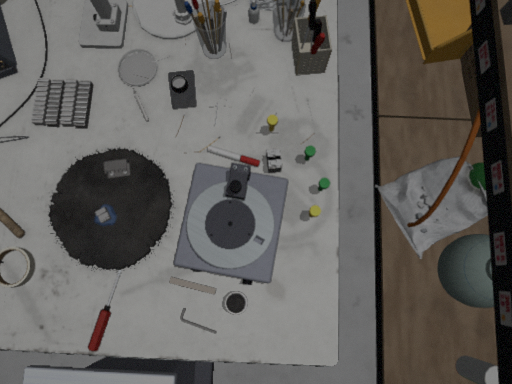

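View pics/side0.png

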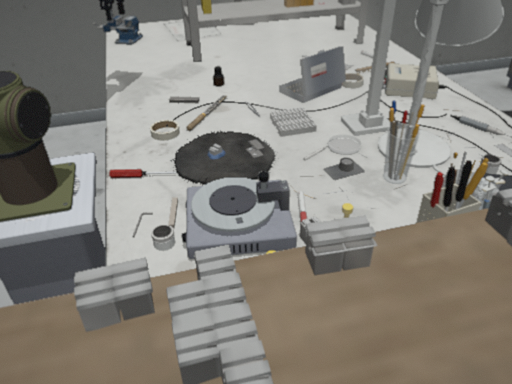

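The top view shows the machine with its lap centred near (230,223), the pin knob at (235,186) and the slot at (260,240). The side view shows the lap at (234,201) and the black knob at (263,178).

Run:
```python
from h import *
c=np.load("top.npy",allow_pickle=True).item(); s=np.load("side.npy",allow_pickle=True).item()
def lap(c,u0,v0,rad):
    g=c["color"].max(2); m=((g<75)*255).astype(np.uint8)
    m=cv2.morphologyEx(m,cv2.MORPH_OPEN,np.ones((3,3)))
    n,l,st,ce=cv2.connectedComponentsWithStats(m)
    for i in range(1,n):
        if np.hypot(*(ce[i]-[u0,v0]))<rad and st[i,4]>25: 
            k=cv2.findContours((l==i).astype(np.uint8),0,1)[0][0]
            print(ce[i],st[i]); e=cv2.fitEllipse(k) if len(k)>5 else None; print(e)
lap(c,230,215,45); lap(s,245,190,45)
for n,cc,u,v,z in[("lap",c,230,223,76),("lap s",s,234,201,76),("knob",c,235,186,134),("knob s",s,263,177,134),("corner",c,201,165,46),("c",c,287,178,46),("c",c,276,282,46),("c",c,176,265,46)]:
    print(n,onplane(cc,u,v,z).round(1),depthpt(cc,u,v).round(1))
```

```text
[231.46389752 212.98447205] [ 205  164   50   85 2576]
((231.55386352539062, 213.0050048828125), (44.456172943115234, 85.04841613769531), 11.11325454711914)
[220.77109572 158.81139798] [ 175  132   97   55 3176]
((221.94647216796875, 159.0589599609375), (52.58146286010742, 95.8548583984375), 94.24642181396484)
[264.29032258 150.12903226] [261 148   7   5  31]
((264.3877868652344, 150.10740661621094), (4.3687424659729, 7.052351474761963), 84.53926849365234)
[274.96703297 198.00274725] [257 191  32  19 364]
((275.3817138671875, 198.80067443847656), (17.035888671875, 33.8452262878418), 100.97530364990234)
lap [ 461.1 -265.    76. ] [ 461.3 -264.9   74.5]
lap s [ 462.  -274.2   76. ] [ 462.8 -270.2   72.9]
knob [ 525.5 -274.6  134. ] [ 525.8 -274.5  132.4]
knob s [ 523.3 -286.   134. ] [ 523.3 -285.8  133.9]
corner [ 588.4 -194.    46. ] [ 588.1 -194.2   47. ]
c [ 566.6 -380.4   46. ] [ 5.777e+02 -3.837e+02  4.000e-01]
c [ 347.6 -362.9   46. ] [ 347.3 -365.2    1.8]
c [ 373.6 -156.2   46. ] [ 373.8 -155.1   40. ]
```

```bash
cat >> h.py <<'E'
def st(goal=None):
    o=manip.get_obs(); T=cv2.Rodrigues(o["tcp_rot"].reshape(3,1))[0]
    print("t",o["t"],"tcp",o["tcp_pos"].round(2),"F",o["ft_force"].round(2),"w",round(o["gripper_width"],1))
    if goal is not None: print("tool delta",(T.T@(np.array(goal)-o["tcp_pos"])).round(1))
    return o,T
E
python3 - <<'E'
from h import *
o,T=st((424,-260,150)); print(T.round(3))
E
```

```text
t 0.1 tcp [266.48 592.26 230.17] F [ 0.24  0.23 -0.33] w 85.3
tool delta [-493.4 -712.4   81.4]
[[-0.912  0.41  -0.001]
 [ 0.41   0.912 -0.002]
 [ 0.    -0.002 -1.   ]]
```

Emit:
arm_command(
  plan=[
    {"xyz":[-28,-40.4,0],"dr":[0,0,0],"hand":0},
    {"xyz":[-28,-40.4,0],"dr":[0,0,0],"hand":0},
    {"xyz":[-28,-40.4,0],"dr":[0,0,0],"hand":0},
    {"xyz":[-28,-40.4,0],"dr":[0,0,0],"hand":0},
    {"xyz":[-28,-40.4,0],"dr":[0,0,0],"hand":0},
  ],
)

```text
t: 0.6
tcp_pos: [311.2, 349.1, 230.7]
tcp_rot: [-0.658, -3.072, 0.001]
ft_force: [0.8, -0.5, 0.6]
gripper_width: 12.1
grip_force: 0.0
```

Emit:
arm_command(
  plan=[
    {"xyz":[-28,-40.4,0],"dr":[0,0,0],"hand":0},
    {"xyz":[-28,-40.4,0],"dr":[0,0,0],"hand":0},
    {"xyz":[-28,-40.4,0],"dr":[0,0,0],"hand":0},
    {"xyz":[-28,-40.4,0],"dr":[0,0,0],"hand":0},
    {"xyz":[-28,-40.4,0],"dr":[0,0,0],"hand":0},
  ],
)

```text
t: 1.1
tcp_pos: [355.9, 107.7, 231.0]
tcp_rot: [0.658, 3.071, 0.0]
ft_force: [1.1, 0.2, 0.4]
gripper_width: -0.0
grip_force: 0.0
```

Emit:
arm_command(
  plan=[
    {"xyz":[-28,-40.4,0],"dr":[0,0,0],"hand":0},
    {"xyz":[-28,-40.4,0],"dr":[0,0,0],"hand":0},
    {"xyz":[-28,-40.4,0],"dr":[0,0,0],"hand":0},
    {"xyz":[-28,-40.4,0],"dr":[0,0,0],"hand":0},
    {"xyz":[-28,-40.4,0],"dr":[0,0,0],"hand":0},
  ],
)

```text
t: 1.6
tcp_pos: [400.7, -134.3, 231.1]
tcp_rot: [0.66, 3.071, 0.0]
ft_force: [1.1, 0.2, -0.4]
gripper_width: 0.1
grip_force: 0.0
```

Run:
```python
from h import *
c=read_camera("wrist"); np.save("w.npy",c,allow_pickle=True)
cv2.imwrite("pics/w1.png",c["color"][...,::-1])
o,T=st((424,-260,130)); print(T.round(3))
```

```text
t 1.65 tcp [ 401.27 -140.3   231.14] F [-1.18 -2.46  0.79] w 0.1
tool delta [-70.3 -98.9 101.7]
[[-0.909  0.416 -0.   ]
 [ 0.416  0.909 -0.005]
 [-0.002 -0.005 -1.   ]]
```

View pics/w1.png

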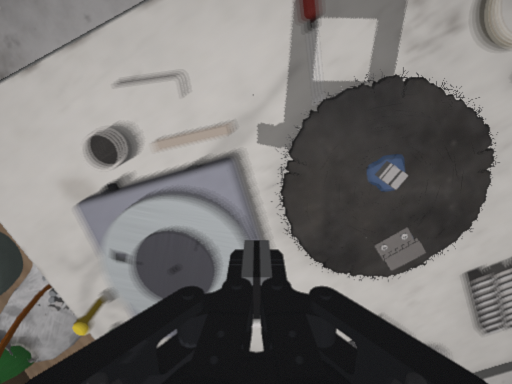

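The wrist view shows the lap at about (175,265), the slot at (120,257), and the closed fingertips at the bottom centre. I'm going over the lap now.

Emit:
arm_command(
  plan=[
    {"xyz":[-25,-35,0],"dr":[0,0,0],"hand":0},
    {"xyz":[-25,-35,0],"dr":[0,0,0],"hand":0},
    {"xyz":[-20,-29,20],"dr":[0,0,0],"hand":0},
    {"xyz":[0,0,40],"dr":[0,0,0],"hand":0},
    {"xyz":[0,0,40],"dr":[0,0,0],"hand":0},
  ],
)

```text
t: 2.15
tcp_pos: [424.6, -252.6, 130.6]
tcp_rot: [0.662, 3.07, -0.001]
ft_force: [-0.1, -0.2, -0.1]
gripper_width: 0.1
grip_force: 0.0
```

```bash
cat >> h.py <<'E'
def slot(c,ctr=(461.5,-268),yaw=-8.5,dbg=False):
    # angle of the slot (rad, machine frame): dark spot on the flange ring at radius 67
    a=np.radians(np.arange(0,360,2)); col=[]
    h=c["color"].shape[0]; f=h/2/np.tan(np.radians(c["fov_y"])/2)
    P=np.stack([ctr[0]+67*np.cos(a+np.radians(yaw)),ctr[1]+67*np.sin(a+np.radians(yaw)),70+0*a],1)
    q=(P-c["position"])@R(c); x,y=q[:,0]/-q[:,2],q[:,1]/q[:,2]
    s=1+c["k1"]*(x*x+y*y); u=c["cx"]+f*x*s; v=c["cy"]+f*y*s
    g=cv2.remap(c["color"].max(2).astype(np.float32),u[None].astype(np.float32),v[None].astype(np.float32),1)[0]
    return np.degrees(a),g
E
python3 - <<'E'
from h import *
c=read_camera("wrist"); o,T=st((424,-262,82))
cv2.imwrite("pics/w2.png",c["color"][...,::-1])
t=read_camera("top")
for k in(c,t):
    a,g=slot(k); print(g.astype(int)[::2].tolist())
cv2.imwrite("pics/t2.png",cv2.resize(t["color"][140:300,150:330,::-1],None,fx=3,fy=3))
np.save("w.npy",c,allow_pickle=True)
E
```

```text
t 2.2 tcp [ 420.09 -248.86  122.14] F [-2.67  1.98 -4.39] w 0.3
tool delta [ -9.5 -10.5  40. ]
[20, 20, 20, 21, 20, 20, 21, 25, 27, 21, 27, 22, 20, 151, 150, 150, 149, 148, 149, 148, 151, 153, 150, 152, 150, 149, 149, 100, 102, 101, 99, 103, 105, 106, 107, 86, 87, 91, 107, 105, 105, 105, 105, 105, 103, 105, 99, 101, 101, 158, 154, 155, 153, 150, 150, 149, 148, 149, 149, 148, 147, 145, 145, 144, 144, 143, 144, 144, 144, 149, 21, 21, 26, 22, 26, 23, 21, 21, 22, 19, 21, 21, 19, 21, 24, 104, 125, 26, 20, 21]
[28, 18, 13, 29, 41, 49, 88, 134, 97, 47, 53, 58, 62, 66, 67, 68, 70, 74, 74, 78, 80, 80, 80, 79, 77, 74, 71, 71, 69, 66, 66, 63, 65, 64, 63, 62, 61, 63, 62, 50, 66, 74, 55, 60, 73, 69, 44, 58, 22, 37, 114, 64, 30, 47, 68, 84, 131, 144, 145, 143, 142, 142, 143, 144, 145, 143, 144, 142, 141, 141, 141, 141, 141, 139, 141, 143, 143, 141, 141, 141, 141, 141, 141, 144, 141, 143, 138, 68, 65, 64]
```

View pics/w2.png

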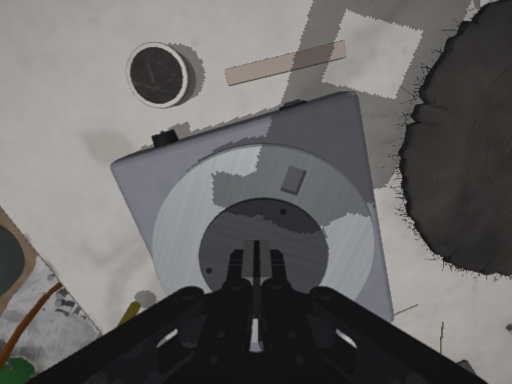

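View pics/t2.png

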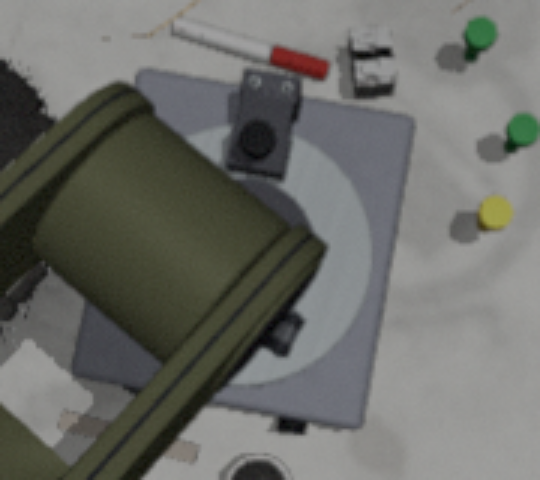

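The wrist view shows the lap spanning u 199–328 with its top edge at v 197, the slot at (293,180), and the fingertips at (257,245) over the lap. In the top crop the knob is at (257,138), with the arm hiding most of the lap.

Run:
```python
from h import *
c=np.load("w.npy",allow_pickle=True).item(); g=c["color"].max(2).astype(int)
from scipy.optimize import least_squares
for z,r,pts in((76,51,[(199,250),(328,250),(263,197),(219,211),(308,211)]),(70,90,[(152,240),(375,240),(263,143)])):
    # refine left/right edges by row gradient not needed
    P=np.array([onplane(c,u,v,z)[:2] for u,v in pts])
    s=least_squares(lambda p:np.hypot(*(P-p).T)-r,P.mean(0)); print(s.x,s.fun.round(1))
o,T=st()
```

```text
[ 459.08651688 -261.80827379] [-0.7 -0.6 -0.4  0.5  0.3]
[ 460.86355329 -262.45037217] [-1.2 -1.2  0.4]
t 2.25 tcp [ 420.2  -248.53  124.53] F [-0.69  1.19 -0.09] w 0.1
```

Emit:
arm_command(
  plan=[
    {"xyz":[-3,-1.7,10],"dr":[0,0,0],"hand":0},
    {"xyz":[-2.9,-1.6,14],"dr":[0,0,0],"hand":0},
    {"xyz":[0,0,12],"dr":[0,0,0],"hand":0},
    {"xyz":[0,0,6],"dr":[0,0,0],"hand":0},
    {"xyz":[0,0,0],"dr":[0,0,0],"hand":0},
  ],
)

```text
t: 2.75
tcp_pos: [427.9, -256.2, 88.5]
tcp_rot: [-0.659, -3.07, -0.001]
ft_force: [-0.5, 0.6, -0.4]
gripper_width: -0.4
grip_force: 0.0
```

Emit:
arm_command(
  plan=[
    {"xyz":[0,0,0],"dr":[0,0,0],"hand":0},
    {"xyz":[0,0,0],"dr":[0,0,0],"hand":0},
    {"xyz":[0,0,0],"dr":[0,0,0],"hand":0},
    {"xyz":[0,0,0],"dr":[0,0,0],"hand":0},
    {"xyz":[0,0,0],"dr":[0,0,0],"hand":0},
  ],
)

```text
t: 3.25
tcp_pos: [428.4, -256.8, 89.6]
tcp_rot: [0.659, 3.071, -0.0]
ft_force: [0.1, -0.2, 0.2]
gripper_width: 0.1
grip_force: 0.0
```

```bash
cat >> h.py <<'E'
def speed(n=3,cam="wrist"):
    import time
    for _ in range(n):
        o=manip.get_obs(); c=read_camera(cam)
        a,g=slot(c,(460.5,-264)); k=(a>110)&(a<255)
        b=cv2.medianBlur(g.astype(np.uint8)[:,None],5)[:,0]
        print(round(o["t"],2),"F",o["ft_force"].round(2),"z",o["tcp_pos"].round(2)[2],g[k].astype(int).tolist())
    return c
E
python3 - <<'E'
from h import *
c=speed(4); cv2.imwrite("pics/w3.png",c["color"][...,::-1]); st()
E
```

```text
3.25 F [ 0.08 -0.18  0.16] z 89.59 [100, 103, 104, 103, 102, 101, 100, 101, 105, 102, 106, 107, 105, 102, 103, 104, 106, 106, 103, 103, 108, 109, 108, 109, 108, 109, 106, 108, 108, 107, 108, 110, 120, 165, 163, 163, 164, 165, 164, 164, 163, 144, 104, 101, 101, 100, 100, 99, 146, 162, 163, 160, 156, 155, 157, 154, 156, 158, 159, 155, 154, 154, 154, 153, 151, 149, 148, 151, 151, 149, 150, 152]
3.3 F [-0.29  1.04  0.01] z 89.52 [99, 100, 102, 101, 99, 103, 102, 103, 103, 105, 108, 106, 102, 107, 108, 108, 106, 107, 104, 107, 110, 108, 112, 112, 109, 107, 108, 107, 111, 110, 106, 105, 121, 172, 169, 172, 169, 168, 165, 167, 165, 158, 105, 105, 104, 101, 100, 100, 149, 153, 158, 157, 157, 156, 154, 154, 153, 153, 153, 152, 151, 152, 154, 155, 152, 149, 150, 151, 149, 152, 154, 154]
3.35 F [-0.07 -0.67  0.82] z 89.43 [100, 98, 98, 99, 100, 100, 99, 101, 103, 104, 105, 102, 104, 103, 108, 105, 105, 106, 108, 108, 110, 108, 110, 113, 108, 109, 112, 111, 110, 110, 105, 106, 125, 172, 172, 174, 173, 168, 166, 165, 167, 158, 104, 99, 101, 105, 104, 102, 156, 156, 159, 157, 159, 156, 157, 158, 159, 155, 153, 152, 153, 152, 152, 151, 150, 150, 149, 148, 148, 148, 149, 148]
3.4 F [-0.09  0.26  0.35] z 89.41 [99, 98, 98, 99, 99, 101, 103, 102, 102, 100, 102, 101, 102, 105, 102, 104, 104, 105, 105, 104, 106, 107, 110, 109, 106, 108, 107, 111, 108, 105, 108, 107, 123, 172, 171, 172, 176, 166, 169, 174, 167, 157, 111, 100, 102, 104, 103, 104, 159, 158, 159, 158, 156, 160, 158, 157, 150, 155, 159, 157, 157, 157, 155, 153, 152, 153, 151, 153, 154, 153, 150, 148]
t 3.45 tcp [ 428.34 -256.68   89.37] F [-0.71  0.76  0.52] w -0.0
```

View pics/w3.png

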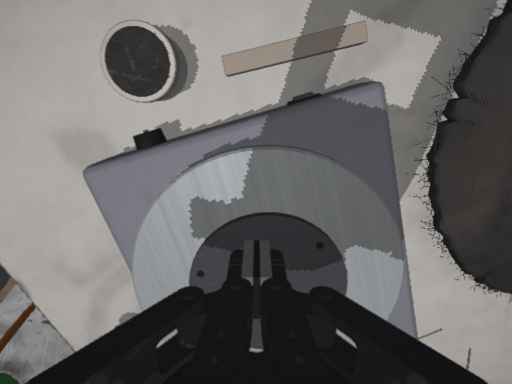

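The slot is out of sight on the far side. The lap is under the fingertips, with its top edge at v 213.

Emit:
arm_command(
  plan=[
    {"xyz":[2.5,-0.6,4],"dr":[0,0,0],"hand":0},
    {"xyz":[2.5,-0.6,4],"dr":[0,0,0],"hand":0},
    {"xyz":[0,0,2],"dr":[0,0,0],"hand":0},
    {"xyz":[0,0,0],"dr":[0,0,0],"hand":0},
    {"xyz":[0,0,0],"dr":[0,0,0],"hand":0},
  ],
)

```text
t: 3.95
tcp_pos: [423.2, -255.7, 79.2]
tcp_rot: [-0.659, -3.071, -0.0]
ft_force: [-0.2, 0.9, -0.5]
gripper_width: 0.3
grip_force: 0.0
```

Emit:
arm_command(
  plan=[
    {"xyz":[0,0,0.5],"dr":[0,0,0],"hand":0},
    {"xyz":[0,0,0.5],"dr":[0,0,0],"hand":0},
    {"xyz":[0,0,0.5],"dr":[0,0,0],"hand":0},
    {"xyz":[0,0,0],"dr":[0,0,0],"hand":0},
    {"xyz":[0,0,0],"dr":[0,0,0],"hand":0},
  ],
)

```text
t: 4.45
tcp_pos: [423.3, -255.7, 77.8]
tcp_rot: [0.659, 3.072, -0.0]
ft_force: [-0.3, -0.2, -0.1]
gripper_width: 0.3
grip_force: 0.0
```

Emit:
arm_command(
  plan=[
    {"xyz":[0,0,0.4],"dr":[0,0,0],"hand":0},
    {"xyz":[0,0,0.4],"dr":[0,0,0],"hand":0},
    {"xyz":[0,0,0.2],"dr":[0,0,0],"hand":0},
    {"xyz":[0,0,0],"dr":[0,0,0],"hand":0},
    {"xyz":[0,0,0],"dr":[0,0,0],"hand":0},
  ],
)

```text
t: 4.95
tcp_pos: [423.3, -255.7, 76.8]
tcp_rot: [-0.659, -3.072, 0.0]
ft_force: [0.3, -0.6, -1.1]
gripper_width: 0.0
grip_force: 0.0
```

Emit:
arm_command(
  plan=[
    {"xyz":[0,0,0.2],"dr":[0,0,0],"hand":0},
    {"xyz":[0,0,0.2],"dr":[0,0,0],"hand":0},
    {"xyz":[0,0,0.1],"dr":[0,0,0],"hand":0},
    {"xyz":[0,0,0],"dr":[0,0,0],"hand":0},
    {"xyz":[0,0,0],"dr":[0,0,0],"hand":0},
  ],
)

```text
t: 5.45
tcp_pos: [423.3, -255.7, 76.3]
tcp_rot: [0.659, 3.072, -0.0]
ft_force: [0.3, -1.3, -0.5]
gripper_width: 0.1
grip_force: 0.0
```

Emit:
arm_command(
  plan=[
    {"xyz":[0,0,0.2],"dr":[0,0,0],"hand":0},
    {"xyz":[0,0,0.2],"dr":[0,0,0],"hand":0},
    {"xyz":[0,0,0.1],"dr":[0,0,0],"hand":0},
    {"xyz":[0,0,0],"dr":[0,0,0],"hand":0},
    {"xyz":[0,0,0],"dr":[0,0,0],"hand":0},
  ],
)

```text
t: 5.95
tcp_pos: [423.4, -255.8, 75.9]
tcp_rot: [0.659, 3.072, -0.0]
ft_force: [0.1, -0.1, 0.8]
gripper_width: -0.2
grip_force: 0.4
```

```bash
cat >> h.py <<'E'
def track(n=4):
    """dark slot angle (machine deg) in each of n wrist pictures, against their per-angle median with pictures already kept"""
    import os
    B=list(np.load("bg.npy")) if os.path.exists("bg.npy") else []
    G=[];F=[]
    for _ in range(n):
        o=manip.get_obs(); c=read_camera("wrist"); F.append(np.r_[o["t"],o["ft_force"],o["tcp_pos"][2]]); G.append(slot(c,(460.5,-264))[1])
    B=(B+G)[-40:]; np.save("bg.npy",B); bg=np.median(B,0); a=np.arange(0,360,2)
    for f,g in zip(F,G):
        k=(a>100)&(a<260)&(bg>60)&(np.abs(g-bg)>12)
        print(f.round(2), [(int(x),int(y)) for x,y in zip(a[k],(g-bg)[k])][:14])
    print("mean F",np.mean(F,0)[1:4].round(2))
E
python3 - <<'E'
from h import *
track(6)
E
```

```text
[ 5.95  0.1  -0.09  0.83 75.92] []
[ 6.   -0.14 -0.22  0.59 75.95] []
[ 6.050e+00 -5.100e-01 -4.400e-01 -3.000e-02  7.597e+01] []
[ 6.1  -0.53 -0.16  0.42 75.94] [(104, -16), (106, -15), (108, -20), (110, -25), (112, -18), (114, -14)]
[ 6.15 -1.01 -0.82  0.86 75.94] [(124, -17), (128, -17), (130, -23), (132, -18), (134, -13)]
[ 6.2   0.11 -0.7   0.67 75.94] [(148, -18), (150, -12), (152, -16)]
mean F [-0.33 -0.41  0.56]
```

Emit:
arm_command(
  plan=[
    {"xyz":[0,0,0.2],"dr":[0,0,0],"hand":0},
    {"xyz":[0,0,0.1],"dr":[0,0,0],"hand":0},
    {"xyz":[0,0,0],"dr":[0,0,0],"hand":0},
    {"xyz":[0,0,0],"dr":[0,0,0],"hand":0},
    {"xyz":[0,0,0],"dr":[0,0,0],"hand":0},
  ],
)

```text
t: 6.75
tcp_pos: [423.4, -255.9, 75.7]
tcp_rot: [0.659, 3.071, -0.001]
ft_force: [-0.8, -1.4, 2.5]
gripper_width: 0.4
grip_force: 1.1
```

Emit:
arm_command(
  plan=[
    {"xyz":[0,0,0.2],"dr":[0,0,0],"hand":0},
    {"xyz":[0,0,0],"dr":[0,0,0],"hand":0},
    {"xyz":[0,0,0],"dr":[0,0,0],"hand":0},
    {"xyz":[0,0,0],"dr":[0,0,0],"hand":0},
    {"xyz":[0,0,0],"dr":[0,0,0],"hand":0},
  ],
)

```text
t: 7.25
tcp_pos: [423.4, -255.8, 75.5]
tcp_rot: [0.659, 3.071, -0.0]
ft_force: [-0.8, -1.6, 3.3]
gripper_width: -0.0
grip_force: 1.7
```

Run:
```python
from h import *
track(8)
```

```text
[ 7.25 -0.8  -1.65  3.33 75.5 ] []
[ 7.3  -1.07 -3.31  3.7  75.48] [(180, -18)]
[ 7.35 -0.82 -1.97  3.44 75.48] [(102, -26), (104, -20)]
[ 7.4  -1.1  -1.22  4.19 75.49] [(106, -17), (108, -35), (110, -32), (112, -24), (114, -14)]
[ 7.45 -0.76 -1.38  4.   75.46] [(116, -23), (118, -38), (120, -28), (122, -20), (124, -14)]
[ 7.50e+00  7.00e-02 -2.84e+00  3.74e+00  7.55e+01] [(124, -16), (126, -30), (128, -31), (130, -22), (132, -16), (134, -12)]
[ 7.55 -0.76 -2.82  4.5  75.48] [(134, -22), (136, -33), (138, -23), (140, -18), (142, -18), (144, -12)]
[ 7.600e+00 -4.000e-02 -2.450e+00  3.470e+00  7.546e+01] [(142, -16), (144, -23), (146, -26), (148, -17), (150, -16), (152, -12)]
mean F [-0.66 -2.2   3.8 ]
```

Emit:
arm_command(
  plan=[
    {"xyz":[0,0,0.2],"dr":[0,0,0],"hand":0},
    {"xyz":[0,0,0],"dr":[0,0,0],"hand":0},
    {"xyz":[0,0,0],"dr":[0,0,0],"hand":0},
    {"xyz":[0,0,0],"dr":[0,0,0],"hand":0},
    {"xyz":[0,0,0],"dr":[0,0,0],"hand":0},
  ],
)

```text
t: 8.15
tcp_pos: [423.4, -255.8, 75.3]
tcp_rot: [0.659, 3.071, -0.0]
ft_force: [-0.9, -3.5, 4.6]
gripper_width: 0.1
grip_force: 2.5
```

Run:
```python
from h import *
track(8)
```

```text
[ 8.15 -0.86 -3.48  4.61 75.27] [(214, -65), (216, -66), (218, -84), (220, -91), (222, -49)]
[ 8.2  -0.76 -3.31  4.77 75.29] [(216, -44), (218, -66), (220, -65), (222, -85), (224, -89), (226, -62)]
[ 8.25 -0.68 -2.96  5.93 75.24] [(220, -42), (222, -64), (224, -67), (226, -85), (228, -89), (230, -66)]
[ 8.300e+00  4.000e-02 -2.990e+00  5.120e+00  7.524e+01] [(224, -49), (226, -64), (228, -70), (230, -88), (232, -88), (234, -59)]
[ 8.35 -0.97 -2.76  5.27 75.25] [(228, -61), (230, -65), (232, -75), (234, -88), (236, -88), (238, -39)]
[ 8.400e+00  1.000e-02 -1.980e+00  4.390e+00  7.527e+01] [(230, -20), (232, -66), (234, -66), (236, -85), (238, -86), (240, -87), (242, -16)]
[ 8.45 -1.3  -2.81  4.69 75.24] [(234, -49), (236, -65), (238, -71), (240, -88), (242, -88), (244, -70)]
[ 8.5   0.21 -3.25  5.59 75.27] [(238, -64), (240, -66), (242, -82), (244, -88), (246, -89), (248, -39)]
mean F [-0.54 -2.94  5.05]
```

Emit:
arm_command(
  plan=[
    {"xyz":[0,0,0.05],"dr":[0,0,0],"hand":0},
    {"xyz":[0,0,0],"dr":[0,0,0],"hand":0},
    {"xyz":[0,0,0],"dr":[0,0,0],"hand":0},
    {"xyz":[0,0,0],"dr":[0,0,0],"hand":0},
    {"xyz":[0,0,0],"dr":[0,0,0],"hand":0},
  ],
)

```text
t: 9.05
tcp_pos: [423.4, -255.9, 75.2]
tcp_rot: [0.659, 3.071, -0.0]
ft_force: [-0.9, -3.9, 4.6]
gripper_width: -0.0
grip_force: 2.6
```

Emit:
arm_command(
  plan=[
    {"xyz":[0,0,0],"dr":[0,0,0],"hand":0},
    {"xyz":[0,0,0],"dr":[0,0,0],"hand":0},
    {"xyz":[0,0,0],"dr":[0,0,0],"hand":0},
    {"xyz":[0,0,0],"dr":[0,0,0],"hand":0},
    {"xyz":[0,0,0],"dr":[0,0,0],"hand":0},
  ],
)

```text
t: 9.55
tcp_pos: [423.4, -255.8, 75.2]
tcp_rot: [0.659, 3.071, -0.0]
ft_force: [-1.0, -2.8, 5.5]
gripper_width: -0.4
grip_force: 2.6
```

Emit:
arm_command(
  plan=[
    {"xyz":[0,0,0],"dr":[0,0,0],"hand":0},
    {"xyz":[0,0,0],"dr":[0,0,0],"hand":0},
    {"xyz":[0,0,0],"dr":[0,0,0],"hand":0},
    {"xyz":[0,0,0],"dr":[0,0,0],"hand":0},
    {"xyz":[0,0,0],"dr":[0,0,0],"hand":0},
  ],
)

```text
t: 10.05
tcp_pos: [423.4, -255.9, 75.3]
tcp_rot: [0.659, 3.071, -0.0]
ft_force: [-0.5, -2.3, 5.8]
gripper_width: 0.1
grip_force: 2.6
```

Emit:
arm_command(
  plan=[
    {"xyz":[0,0,0],"dr":[0,0,0],"hand":0},
    {"xyz":[0,0,0],"dr":[0,0,0],"hand":0},
    {"xyz":[0,0,0],"dr":[0,0,0],"hand":0},
    {"xyz":[0,0,0],"dr":[0,0,0],"hand":0},
    {"xyz":[0,0,0],"dr":[0,0,0],"hand":0},
  ],
)

```text
t: 10.55
tcp_pos: [423.4, -255.9, 75.2]
tcp_rot: [0.659, 3.071, -0.0]
ft_force: [-0.5, -3.2, 4.7]
gripper_width: -0.1
grip_force: 2.6
```

Emit:
arm_command(
  plan=[
    {"xyz":[0,0,0],"dr":[0,0,0],"hand":0},
    {"xyz":[0,0,0],"dr":[0,0,0],"hand":0},
    {"xyz":[0,0,0],"dr":[0,0,0],"hand":0},
    {"xyz":[0,0,0],"dr":[0,0,0],"hand":0},
    {"xyz":[0,0,0],"dr":[0,0,0],"hand":0},
  ],
)

```text
t: 11.05
tcp_pos: [423.4, -255.7, 75.2]
tcp_rot: [0.659, 3.071, 0.0]
ft_force: [-1.0, -2.4, 4.8]
gripper_width: -0.1
grip_force: 2.7
```

```bash
cat >> h.py <<'E'
def knob(dump=None):
    """height of the knob's top from the depth pictures"""
    for n in("top","side"):
        c=read_camera(n); Rm=R(c); p=np.array([525.7,-274.5,0]); f=192/np.tan(np.radians(c["fov_y"])/2)
        if dump: cv2.imwrite(f"pics/{dump}_{n}.png",c["color"][...,::-1])
        v,u=np.mgrid[0:384,0:512]; 
        q=(np.array([525.7,-276,125])-c["position"])@Rm; u0=c["cx"]-f*q[0]/q[2]; v0=c["cy"]+f*q[1]/q[2]
        H=[depthpt(c,a,b) for a in range(int(u0)-14,int(u0)+15) for b in range(int(v0)-14,int(v0)+15)]
        H=np.array(H); k=(np.hypot(H[:,0]-525,H[:,1]+277)<14)&(H[:,2]<150)
        z=np.sort(H[k][:,2]); print(n,k.sum(),z[-25::4].round(1), H[k][H[k][:,2]>z[-1]-4].mean(0).round(1))
E
python3 - <<'E'
from h import *
track(2); knob("k1"); track(2)
E
```

```text
[11.05 -1.05 -2.38  4.83 75.2 ] [(180, 42), (186, 14)]
[11.1  -1.27 -1.44  4.6  75.24] [(180, 43), (186, 14)]
mean F [-1.16 -1.91  4.71]
top 197 [124.8 125.1 125.4 125.5 125.7 126.3 127. ] [ 527.4 -275.9  124.4]
side 182 [124.4 124.5 124.6 124.9 125.3 125.5 125.8] [ 526.6 -276.6  124. ]
[ 1.125e+01 -2.000e-02 -2.220e+00  5.640e+00  7.524e+01] [(180, 42), (186, 13)]
[11.3  -0.79 -2.18  4.86 75.22] [(180, 42), (186, 14)]
mean F [-0.4  -2.2   5.25]
```

Both depth views put the knob top near 125 mm and the plate is standing still, so the pin has caught. I'm lifting off now and going over the knob.

Emit:
arm_command(
  plan=[
    {"xyz":[0,0,-5],"dr":[0,0,0],"hand":0},
    {"xyz":[0,0,-25],"dr":[0,0,0],"hand":0},
    {"xyz":[0,0,-35],"dr":[0,0,0],"hand":0},
    {"xyz":[0,0,-10],"dr":[0,0,0],"hand":0},
    {"xyz":[0,0,0],"dr":[0,0,0],"hand":0},
  ],
)

```text
t: 11.85
tcp_pos: [423.9, -255.7, 151.3]
tcp_rot: [0.659, 3.07, -0.001]
ft_force: [-0.7, -0.6, 0.1]
gripper_width: 0.3
grip_force: 0.0
```

Emit:
arm_command(
  plan=[
    {"xyz":[-22,5.2,0],"dr":[0,0,0],"hand":0},
    {"xyz":[-30,7.5,0],"dr":[0,0,0],"hand":0},
    {"xyz":[-30,7.5,0],"dr":[0,0,0],"hand":0},
    {"xyz":[-20,5,0],"dr":[0,0,0],"hand":0},
    {"xyz":[0,0,0],"dr":[0,0,0],"hand":0},
  ],
)

```text
t: 12.35
tcp_pos: [527.1, -273.8, 147.2]
tcp_rot: [-0.657, -3.068, -0.003]
ft_force: [-0.4, -0.1, -0.6]
gripper_width: 0.0
grip_force: 0.0
```

Run:
```python
from h import *
st(); c=read_camera("wrist"); t=read_camera("side")
cv2.imwrite("pics/wk.png",np.hstack([c["color"][::,64:448],cv2.resize(t["color"][140:260,170:290],(384,384))])[...,::-1]); st((526.7,-275.3,128))
```

```text
t 12.35 tcp [ 527.14 -273.82  147.23] F [-0.43 -0.08 -0.59] w 0.0
t 12.45 tcp [ 525.35 -273.57  147.52] F [1.16 0.1  0.27] w -0.2
tool delta [-2.  -1.  19.5]
```

View pics/wk.png

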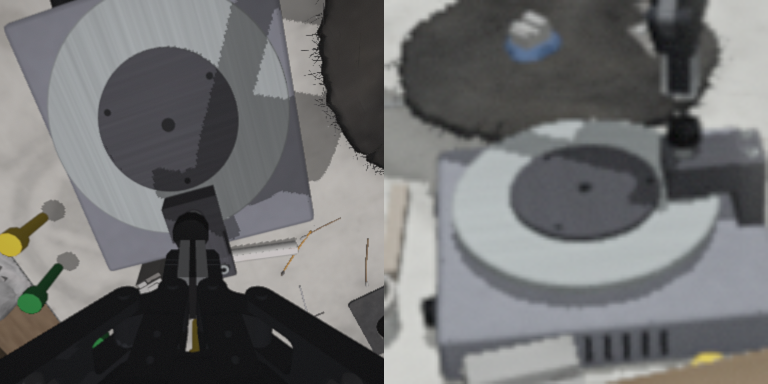

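The slot is hidden under the guide, the plate is still, and the fingertips at about (192,240) in the left half are right over the knob. I'm pressing down now.

Emit:
arm_command(
  plan=[
    {"xyz":[-1,-0.5,6],"dr":[0,0,0],"hand":0},
    {"xyz":[-0.5,-0.5,7],"dr":[0,0,0],"hand":0},
    {"xyz":[0,0,6],"dr":[0,0,0],"hand":0},
    {"xyz":[0,0,2],"dr":[0,0,0],"hand":0},
    {"xyz":[0,0,1],"dr":[0,0,0],"hand":0},
  ],
)

```text
t: 12.95
tcp_pos: [527.1, -276.0, 127.5]
tcp_rot: [-0.659, -3.071, -0.0]
ft_force: [0.4, 0.3, 0.3]
gripper_width: 0.2
grip_force: 0.0
```

Emit:
arm_command(
  plan=[
    {"xyz":[0,0,1],"dr":[0,0,0],"hand":0},
    {"xyz":[0,0,1],"dr":[0,0,0],"hand":0},
    {"xyz":[0,0,1],"dr":[0,0,0],"hand":0},
    {"xyz":[0,0,1],"dr":[0,0,0],"hand":0},
    {"xyz":[0,0,1],"dr":[0,0,0],"hand":0},
  ],
)

```text
t: 13.45
tcp_pos: [527.9, -276.2, 123.5]
tcp_rot: [0.659, 3.071, -0.0]
ft_force: [0.3, 0.6, 1.2]
gripper_width: 0.0
grip_force: 0.9
```

Emit:
arm_command(
  plan=[
    {"xyz":[0,0,1],"dr":[0,0,0],"hand":0},
    {"xyz":[0,0,1],"dr":[0,0,0],"hand":0},
    {"xyz":[0,0,1],"dr":[0,0,0],"hand":0},
    {"xyz":[0,0,0],"dr":[0,0,0],"hand":0},
    {"xyz":[0,0,0],"dr":[0,0,0],"hand":0},
  ],
)

```text
t: 13.95
tcp_pos: [528.1, -276.2, 121.0]
tcp_rot: [0.659, 3.071, -0.0]
ft_force: [-0.4, 1.7, 4.4]
gripper_width: -0.2
grip_force: 2.4
```

Emit:
arm_command(
  plan=[
    {"xyz":[0,0,1],"dr":[0,0,0],"hand":0},
    {"xyz":[0,0,1],"dr":[0,0,0],"hand":0},
    {"xyz":[0,0,1],"dr":[0,0,0],"hand":0},
    {"xyz":[0,0,0.5],"dr":[0,0,0],"hand":0},
    {"xyz":[0,0,0],"dr":[0,0,0],"hand":0},
  ],
)

```text
t: 14.45
tcp_pos: [528.3, -275.9, 117.9]
tcp_rot: [0.659, 3.07, 0.001]
ft_force: [-0.2, 2.4, 6.3]
gripper_width: -0.1
grip_force: 3.1
```

Emit:
arm_command(
  plan=[
    {"xyz":[0,0,1],"dr":[0,0,0],"hand":0},
    {"xyz":[0,0,1],"dr":[0,0,0],"hand":0},
    {"xyz":[0,0,0.5],"dr":[0,0,0],"hand":0},
    {"xyz":[0,0,0],"dr":[0,0,0],"hand":0},
    {"xyz":[0,0,0],"dr":[0,0,0],"hand":0},
  ],
)

```text
t: 14.95
tcp_pos: [528.2, -275.8, 115.2]
tcp_rot: [0.659, 3.07, 0.001]
ft_force: [-0.3, 3.0, 5.6]
gripper_width: -0.1
grip_force: 2.8
```

Emit:
arm_command(
  plan=[
    {"xyz":[0,0,0.5],"dr":[0,0,0],"hand":0},
    {"xyz":[0,0,0.5],"dr":[0,0,0],"hand":0},
    {"xyz":[0,0,0.4],"dr":[0,0,0],"hand":0},
    {"xyz":[0,0,0],"dr":[0,0,0],"hand":0},
    {"xyz":[0,0,0],"dr":[0,0,0],"hand":0},
  ],
)

```text
t: 15.45
tcp_pos: [528.4, -275.8, 114.6]
tcp_rot: [0.659, 3.07, 0.001]
ft_force: [-1.3, 4.3, 8.6]
gripper_width: 0.1
grip_force: 4.5
```

Emit:
arm_command(
  plan=[
    {"xyz":[0,0,0.4],"dr":[0,0,0],"hand":0},
    {"xyz":[0,0,0.2],"dr":[0,0,0],"hand":0},
    {"xyz":[0,0,0],"dr":[0,0,0],"hand":0},
    {"xyz":[0,0,0],"dr":[0,0,0],"hand":0},
    {"xyz":[0,0,0],"dr":[0,0,0],"hand":0},
  ],
)

```text
t: 15.95
tcp_pos: [528.5, -275.8, 114.5]
tcp_rot: [0.659, 3.07, 0.001]
ft_force: [-2.1, 4.5, 11.1]
gripper_width: -0.4
grip_force: 5.5
```

Emit:
arm_command(
  plan=[
    {"xyz":[0,0,0.5],"dr":[0,0,0],"hand":0},
    {"xyz":[0,0,0.5],"dr":[0,0,0],"hand":0},
    {"xyz":[0,0,0.5],"dr":[0,0,0],"hand":0},
    {"xyz":[0,0,0],"dr":[0,0,0],"hand":0},
    {"xyz":[0,0,0],"dr":[0,0,0],"hand":0},
  ],
)

```text
t: 16.45
tcp_pos: [528.9, -276.0, 114.4]
tcp_rot: [0.659, 3.069, 0.001]
ft_force: [-4.8, 5.1, 15.7]
gripper_width: 0.1
grip_force: 8.0
```

Emit:
arm_command(
  plan=[
    {"xyz":[0,0,0.7],"dr":[0,0,0],"hand":0},
    {"xyz":[0,0,0.5],"dr":[0,0,0],"hand":0},
    {"xyz":[0,0,0],"dr":[0,0,0],"hand":0},
    {"xyz":[0,0,0],"dr":[0,0,0],"hand":0},
    {"xyz":[0,0,0],"dr":[0,0,0],"hand":0},
  ],
)

```text
t: 16.95
tcp_pos: [529.2, -276.2, 114.3]
tcp_rot: [0.658, 3.069, 0.0]
ft_force: [-5.1, 6.9, 21.0]
gripper_width: 0.3
grip_force: 10.0
```

Emit:
arm_command(
  plan=[
    {"xyz":[0,0,-3],"dr":[0,0,0],"hand":0},
    {"xyz":[0,0,-10],"dr":[0,0,0],"hand":0},
    {"xyz":[0,0,-40],"dr":[0,0,0],"hand":0},
    {"xyz":[25,-20,-40],"dr":[0,0,0],"hand":0},
    {"xyz":[30,-30,-20],"dr":[0,0,0],"hand":0},
  ],
)

```text
t: 17.45
tcp_pos: [458.8, -299.4, 225.2]
tcp_rot: [0.654, 3.068, -0.004]
ft_force: [-0.2, -0.4, 1.3]
gripper_width: 0.1
grip_force: 0.0
```

Emit:
arm_command(
  plan=[
    {"xyz":[30,35,0],"dr":[0,0,0],"hand":0},
    {"xyz":[30,35,0],"dr":[0,0,0],"hand":0},
    {"xyz":[30,35,0],"dr":[0,0,0],"hand":0},
    {"xyz":[0,35,0],"dr":[0,0,0],"hand":0},
    {"xyz":[0,0,0],"dr":[0,0,0],"hand":0},
  ],
)

```text
t: 17.95
tcp_pos: [433.1, -131.6, 221.3]
tcp_rot: [0.653, 3.073, 0.001]
ft_force: [-0.4, -0.6, -0.5]
gripper_width: -0.2
grip_force: 0.0
```

Run:
```python
from h import *
st(); knob("k2"); knob()
a=cv2.imread("pics/k2_top.png")[140:300,150:310]; b=cv2.imread("pics/k2_side.png")[140:260,180:300]
cv2.imwrite("pics/end.png",np.hstack([cv2.resize(a,(400,400)),cv2.resize(b,(400,400))]))
```

```text
t 17.95 tcp [ 433.08 -131.58  221.33] F [-0.41 -0.57 -0.5 ] w -0.2
top 186 [114.6 114.7 114.7 115.  115.5 115.8 116.8] [ 528.3 -276.   114.2]
side 141 [114.5 114.8 114.9 115.1 115.4 115.6 116.4] [ 527.  -276.2  114.3]
top 187 [114.9 115.1 115.4 115.4 115.7 116.1 118.4] [ 526.6 -273.8  115.3]
side 142 [114.5 114.6 114.7 114.8 115.  115.5 117.1] [ 527.  -276.1  114.3]
```

View pics/end.png

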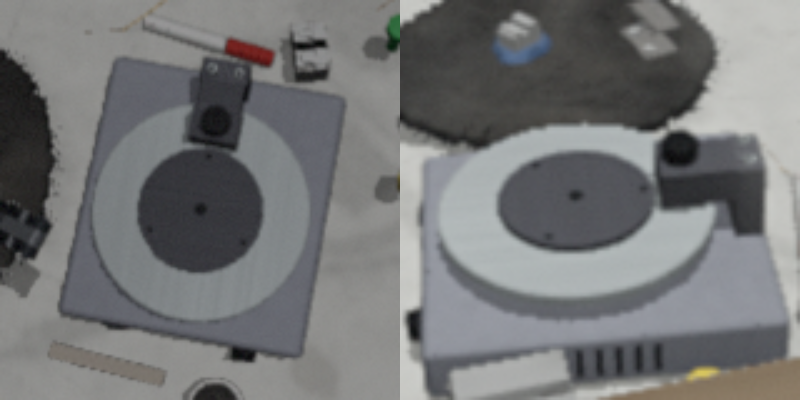

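The knob now sits on the guide (114 mm), the plate is locked with its slot under the guide, and the bystanders are where they were.

```bash
python3 -c "
from station import manip; print(manip.sign_off())"
```

```text
the job is handed in; nothing more can be done
None
```

I slowed the plate with a touch of about 5 N until the pin caught, then pushed the pin home (knob top measured at about 114 mm), backed the arm clear with the plate locked, and handed the job in at about 18 s.

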